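# Tray up the petrified wood

## Robot

A 6-joint arm with a two-finger parallel gripper is mounted at the origin on the work surface. World frame = base frame: x ahead of the robot, y to its left, z up, the work surface at z = 0. Lengths are in mm, angles in rad, forces in N, time in s.
With the tool pointing down it reaches from about 350 to 875 mm from the base axis. Payload 4.2 kg.
Tool frame: the origin (TCP) lies at the very end of the fingers, on their centre line; the grasp point (between the pads) lies 19 mm behind it; z points along the fingers, y is the line along which they close (so a half turn about z gives the same grasp; the last joint's range is limited). The gripper opens to 85 mm and grips with 20 to 120 N. Pads are 22 mm wide; open, the fingers measure 114 mm over their backs; the gripper's body (76 mm by 85 mm) begins 54 mm behind the grasp point. The pads swing forward as they close: fully open they stand 13 mm farther back than shut.
Start: joints at [-0.946, 0.385, 0.008, 0, -1.194, -0.259], TCP at [223.574, -583.621, 231.312] pointing down, gripper open.
Joint ranges: [-3.14, 3.14], [-1.21, 2.06], [-1.07, 1.41], [-3.16, 2.05], [-2.99, -0.16], [-3.1, 3.1]. Speed limits (rad/s): [2.79, 2.79, 3.14, 3.14, 3.14, 3.14].

## Interface

Orientations are given as a unit quaternion [x, y, z, w].
In Python, from bench import arm gives the robot as it stands. The module is installed in compiled form; this text tells all that it offers.
- The arm moves only by the tool drive_tool, never from a script. Its argument "targets" is a list of rows, each a list of 5 numbers: the closure, from -1 (fully open) to 1 (shut), then the shift along the tool's x, y, z in mm, then the turn about the tool's z in degrees. In form: [[grip, tx, ty, tz, roll], ...]. A call has 1 to 12 rows; each row is the pose to reach, as a shift and turn from the pose commanded when the call began, along the tool's axes at that moment; what a row does not reach only later rows make up. A row lasts 1/10 s, in which the tool goes at most 50 mm and 8.59 degrees, less where a joint would pass 70% of its speed; a pose out of reach is approached as far as the arm can. A call with a gripper value outside its range is refused whole. The fingers move at their own pace and stop on an object; the grip force is fixed at half the most. Time passes only in rows, so rows that repeat a pose let the fingers close. It gives the time, the measured TCP pose, the force, the opening and the grip force at its end, in the units of the state.
- arm.read_state(): the state, without advancing time (a new reading comes with each control period).
- arm.get_image(name): name is "scene" or "side" or "wrist"; returns the picture (400x640x3 uint8, blue, green, red); there is no depth.
- arm.camera_params(name): a dict with "fov_y" (degrees; the focal length in pixels is half the picture's height over the tangent of half this angle, whatever the lens; pixels are square), "cx", "cy" (the principal point, pixels), "D" ([k1, k2, p1, p2, k3] as OpenCV has them; the pictures are not rectified), "rvec" (rotation vector, rad) and "tvec" (3), from world to camera coordinates, as OpenCV has them; the wrist camera has in their place "tool_from_camera" (4x4, takes a point from camera to tool coordinates, whose origin is the TCP and whose axes are the flange's). Camera axes: x right, y down, z forward; pixel columns grow to the right and rows downward; lengths in mm; the calibration is good to about 2 mm. A picture is of the moment at which its call begins: read the wrist's pose just before it. camera_params takes no time and is no camera call.
- arm.job_done(): hands the job in; it is judged then, once.
The state is a dict: "clock": time; "joints": joint angles; "joint_vel": joint speeds; "joint_efforts": joint torques, N m; "position": TCP position; "ee_rot": TCP orientation; "contact_force": force on the tool from outside, world axes, zero at the start; "wrist_torque": the same for the moment, N m; "gripper_width": finger opening in mm; "grasp_force": force on a finger pad.
Only numpy, scipy, OpenCV 4.12 (cv2) and the standard library are available. Lean on these libraries where they do the work, as an engineer would, in place of code of your own. Each camera call takes 0.05 s, during which the arm holds its last target. There are 200 camera calls.

## Task

Four pieces of petrified wood are lying and standing loose among river cobbles on the sorting table: two upright log sections, a long limb and a shorter split billet. Put each piece into the one cardboard specimen tray that suits its size and outline, so that all four trays are filled with one piece each and every piece rests flat on its tray's floor, the same way up as it is now. Set the pieces down, do not drop them, and leave the two cobbles that lie among them where they are.

Things in the scene. Friction and masses are not known exactly. Their poses are not given: they have to be found in the camera images.
- stump: Large petrified-wood log section standing on its sawn end: a ribbed tan and brown round, 60 mm across, 64 mm tall, about 0.4 kg. Origin: centre of its underside; z up along its axis.
- twig: Small petrified-wood log section standing on its sawn end: a ribbed tan and brown round, 34 mm across, 50 mm tall, about 0.11 kg. Origin: centre of its underside; z up along its axis.
- limb: Long petrified-wood limb lying on the table: a round-edged log 124 mm long (along its x), 42 mm wide (y), 42 mm high, its long sides upright between 8 and 34 mm height, about 0.42 kg. Origin: centre of its underside; z up.
- billet: Short split petrified-wood billet lying on the table: 90 mm long (along its x), 40 mm wide (y), its long sides upright up to 28 mm height, then narrowing to a ridge 39 mm high; about 0.28 kg. Origin: centre of its underside; z up.
- tray_long: Fixed open-topped brown cardboard specimen tray with a pale lining, walls 3 mm thick, rim 16 mm above the table, inner floor 3 mm above the table. Inside it measures 148 mm (its x) by 64 mm (its y). Origin: centre of its underside, on the table; z up; x along its length.
- tray_oblong: Fixed open-topped brown cardboard specimen tray with a pale lining, walls 3 mm thick, rim 16 mm above the table, inner floor 3 mm above the table. Inside it measures 114 mm (its x) by 62 mm (its y). Origin: centre of its underside, on the table; z up; x along its length.
- tray_square: Fixed open-topped brown cardboard specimen tray with a pale lining, walls 3 mm thick, rim 16 mm above the table, inner floor 3 mm above the table. Inside it measures 82 by 82 mm. Origin: centre of its underside, on the table; z up; x and y square to its walls.
- tray_small: Fixed open-topped brown cardboard specimen tray with a pale lining, walls 3 mm thick, rim 16 mm above the table, inner floor 3 mm above the table. Inside it measures 56 by 56 mm. Origin: centre of its underside, on the table; z up; x and y square to its walls.
- cobble_grey: Bystander: smooth dark grey river cobble, a loose rounded stone 78 by 60 mm, 46 mm high, lying among the pieces of wood. Origin: centre of its underside.
- cobble_tan: Bystander: smooth tan river cobble, a loose rounded stone 70 by 64 mm, 52 mm high, lying among the pieces of wood. Origin: centre of its underside.

How it is judged:
By the outcome, as a careful person would: the job done as asked, in the order asked, and still so for the second after the job is handed in, with the robot touching nothing.
It also fails if it takes over 96 s, if anything falls off the work surface, if the arm or the gripper's body presses on something with over 40 N, if the wrist force passes 120 N, or if a joint passes its speed limit or range.

## Working session

There is one attempt and no reset: what is moved stays moved. The work goes in short steps, Python scripts to look and compute and a tool call to move; the robot and the scene stay as the last step left them, time stands still between calls to the robot, and variables do not carry over. Pictures are saved under pics/ and viewed, at most 16 in all, crops included, and the job is handed in when it is done.

Besides the shell and the picture viewer there is one more tool, called after "Call:" by a JSON object that holds its "name" and its "arguments", one argument or row to a line. drive_tool: Moves the arm, as the interface text tells. Its arguments: {"type":"object","properties":{"targets":{"type":"array","items":{"type":"array","items":{"type":"number"}}}},"required":["targets"]}

```bash
mkdir -p pics
cat > h.py <<'E'
import numpy as np, cv2
from scipy.spatial.transform import Rotation as R
from bench import arm
def cam(name,state=None):
    p=arm.camera_params(name); f=200/np.tan(np.radians(p["fov_y"])/2)
    K=np.array([[f,0,p["cx"]],[0,f,p["cy"]],[0,0,1]]); D=np.array(p["D"],float)
    if name=="wrist":
        s=state or arm.read_state(); T=np.eye(4); T[:3,:3]=R.from_quat(s["ee_rot"]).as_matrix(); T[:3,3]=s["position"]
        C=T@np.array(p["tool_from_camera"]); Rw=C[:3,:3]; o=C[:3,3]
    else:
        Rc=cv2.Rodrigues(np.array(p["rvec"],float))[0]; Rw=Rc.T; o=-Rc.T@np.array(p["tvec"],float).ravel()
    return K,D,Rw,o
def pix2w(c,pts,z):
    K,D,Rw,o=c
    u=cv2.undistortPoints(np.array(pts,float).reshape(-1,1,2),K,D).reshape(-1,2)
    d=np.c_[u,np.ones(len(u))]@Rw.T
    z=np.broadcast_to(z,len(d))
    return o+d*((z-o[2])/d[:,2])[:,None]
def w2pix(c,P):
    K,D,Rw,o=c
    return cv2.projectPoints(np.array(P,float).reshape(-1,1,3),Rw.T,-Rw.T@o,K,D)[0].reshape(-1,2)
E
python3 - <<'E'
from h import *
for n in("scene","side","wrist"): cv2.imwrite(f"pics/{n}0.png",arm.get_image(n))
s=arm.read_state(); print(s["position"],s["ee_rot"],s["gripper_width"],R.from_quat(s["ee_rot"]).as_matrix().round(3))
for n in("scene","side","wrist"): print(n,cam(n)[3],cam(n)[2][:,2], cam(n)[0][0,0])
print(np.array(arm.camera_params("wrist")["tool_from_camera"]).round(3))
E
```

```text
[ 223.39645346 -583.24456982  230.45897256] [-1.81806781e-01  9.83333910e-01  8.18614729e-04 -2.15889424e-04] 85.77202730243525 [[-0.934 -0.358 -0.001]
 [-0.358  0.934  0.002]
 [ 0.     0.002 -1.   ]]
scene [ 993.86092895 -511.91912363  980.69864555] [-0.4199651   0.4424246  -0.79239497] 485.49423919444723
side [118.04763757 498.8164739  759.97613621] [ 0.41731039 -0.51473728 -0.74893095] 402.3549119413182
wrist [ 157.20797728 -608.54883288  372.64744426] [ 0.26038757  0.10128075 -0.96017734] 301.8914570123954
[[  -0.      -0.96    -0.28    70.879]
 [   1.      -0.      -0.       0.275]
 [   0.      -0.28     0.96  -142.179]
 [   0.       0.       0.       1.   ]]
```

View pics/scene0.png

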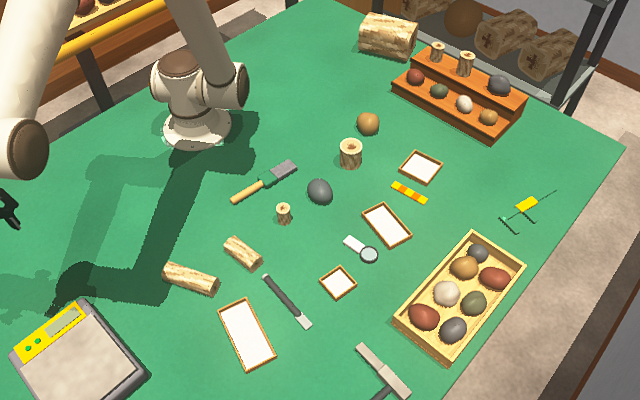

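View pics/side0.png

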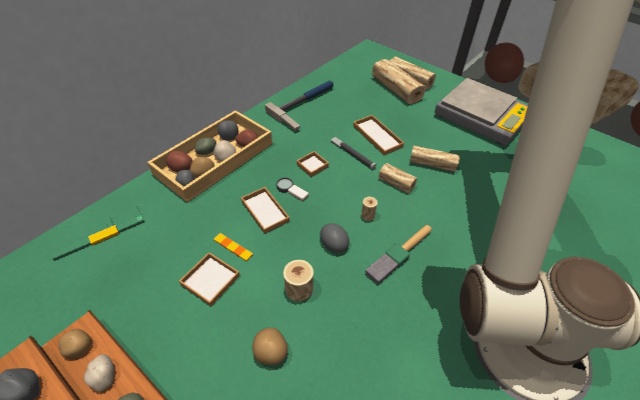

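The scene view shows the limb (190,279), billet (243,252), twig (284,213), stump (350,153), and the cobbles at (320,191) and (368,124). The trays are long (246,334), small (338,283), oblong (386,225) and square (420,167). I'll enlarge both views.

Run:
```python
import cv2
a=cv2.imread("pics/scene0.png")[200:380,155:365]; cv2.imwrite("pics/c1.png",cv2.resize(a,None,fx=3.2,fy=3.2,interpolation=cv2.INTER_CUBIC))
a=cv2.imread("pics/scene0.png")[100:250,265:450]; cv2.imwrite("pics/c2.png",cv2.resize(a,None,fx=4,fy=4,interpolation=cv2.INTER_CUBIC))
```

```text
(no output)
```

View pics/c1.png

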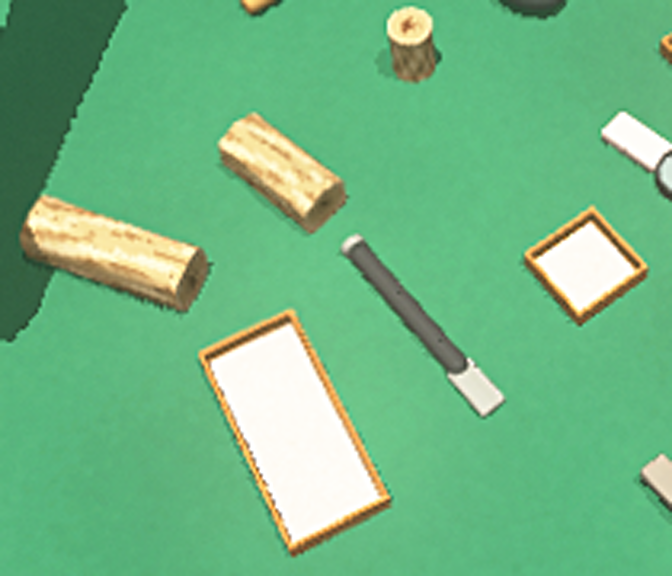

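View pics/c2.png

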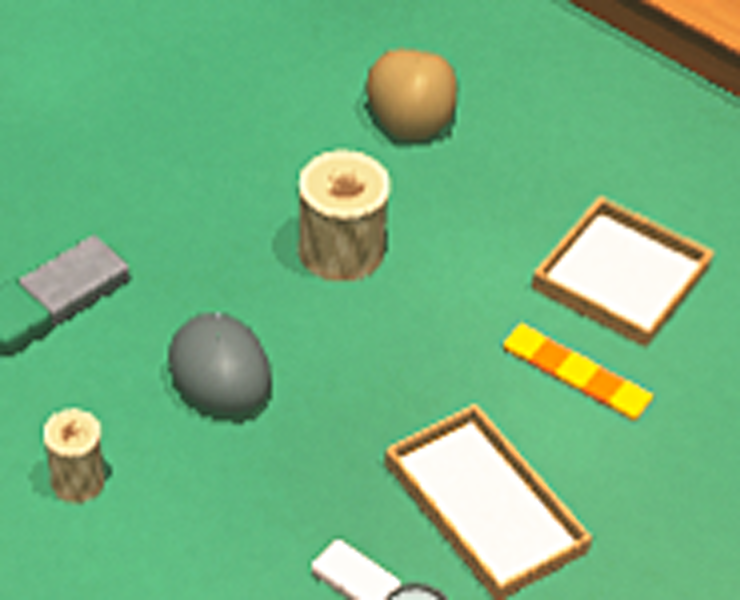

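The crops show all the rim corners and the wood silhouettes clearly. I'll compute the trays from their rim corners and the pieces by fitting silhouettes in both fixed views.

```bash
cat > fit.py <<'E'
from h import *
from scipy.optimize import minimize
def pts(n):
    t=np.linspace(0,2*np.pi,48,endpoint=False)
    if n in("stump","twig"):
        r,h=(30,64) if n=="stump" else (17,50)
        return np.array([[r*np.cos(a),r*np.sin(a),z] for a in t for z in(0,h)])
    prof=[(13,0),(21,8),(21,34),(13,42)] if n=="limb" else [(20,0),(20,28),(6,39)]
    L=62 if n=="limb" else 45
    return np.array([[sx*L,sy*y,z] for sx in(-1,1) for sy in(-1,1) for y,z in prof],float)
def wood(im):
    b=cv2.cvtColor(im,cv2.COLOR_BGR2HSV); m=((b[...,0]<32)&(b[...,1]>25)&(b[...,2]>50)).astype(np.uint8)
    return m
def fit(n,views,x0):  # views: [(cam,mask)]
    P=pts(n); S=4
    regs=[]
    for c,m in views:
        u=w2pix(c,[[x0[0],x0[1],20]])[0].astype(int)
        k,l=cv2.connectedComponents(m)[:2]
        near=l[max(0,u[1]-6):u[1]+7,max(0,u[0]-6):u[0]+7]; near=near[near>0]
        regs.append((l==np.bincount(near).argmax()).astype(np.uint8))
    regs=[cv2.resize(r*255,None,fx=S,fy=S,interpolation=cv2.INTER_LINEAR)>127 for r in regs]
    def cost(q):
        Q=np.r_[q,0][:3]; a=Q[2]; W=P@np.array([[np.cos(a),np.sin(a),0],[-np.sin(a),np.cos(a),0],[0,0,1]])+[Q[0],Q[1],0]
        e=0
        for (c,m),r in zip(views,regs):
            p=(w2pix(c,W)+.5)*S-.5
            g=np.zeros(r.shape,np.uint8); cv2.fillConvexPoly(g,cv2.convexHull((p*16).round().astype(np.int32)),1,shift=4)
            e+=1-(r&(g>0)).sum()/(r|(g>0)).sum()
        return e/len(views)
    x0=np.array(x0,float); d=np.diag([12,12,.25][:len(x0)])
    res=minimize(cost,x0,method="Nelder-Mead",options=dict(initial_simplex=np.vstack([x0,x0+d]),xatol=.05,fatol=1e-4))
    return res.x,1-res.fun
E
python3 - <<'E'
from fit import *
c=cam("scene")
f1=lambda L:[(155+(x+.5)/3.2-.5,200+(y+.5)/3.2-.5) for x,y in L]
f2=lambda L:[(265+(x+.5)/4-.5,100+(y+.5)/4-.5) for x,y in L]
T=dict(long=f1([(200,353),(292,311),(389,495),(293,545)]),small=f1([(526,257),(592,208),(647,266),(580,316)]),
 oblong=f2([(387,455),(475,407),(590,540),(500,587)]),square=f2([(534,274),(602,198),(712,254),(645,333)]))
for n,p in T.items():
    w=pix2w(c,p,16)[:,:2]; e=np.diff(np.vstack([w,w[:1]]),axis=0)
    print(n,w.mean(0).round(1),"sides",np.linalg.norm(e,axis=1).round(1),"yaws",np.degrees(np.arctan2(e[:,1],e[:,0])).round(1))
g={"twig":(f1([(410,23)]),50),"stump":(f2([(345,185)]),64),"limb":(f1([(115,250)]),25),"billet":(f1([(280,172)]),25)}
ims={n:wood(cv2.imread(f"pics/{n}0.png")) for n in("scene","side")}
for n,(p,z) in g.items():
    w=pix2w(c,p,z)[0]; print(n,w.round(1),"side px",w2pix(cam("side"),[w]).round())
    yaws=[None] if n in("twig","stump") else [0,.8,1.6,2.4]
    for vs in (["scene"],["side"],["scene","side"]):
        try:
            b=max((fit(n,[(cam(v),ims[v]) for v in vs],list(w[:2])+([] if y is None else [y])) for y in yaws),key=lambda r:r[1])
            print("  ",vs,b[0].round(2),round(b[1],3))
        except Exception as e: print(vs,repr(e))
w=pix2w(c,f2([(220,370),(412,95)]),23); print("cobbles",w.round())
E
```

```text
long [ 590.9 -328.9] sides [ 67.7 150.2  67.3 151.7] yaws [  71.1  -17.3 -107.7  162.9]
small [ 651.9 -107.6] sides [61.6 60.3 61.1 59.2] yaws [ 83.2  -8.4 -97.9 172.1]
oblong [632.1  91.2] sides [ 68.6 119.   65.9 115.5] yaws [  76.2  -15.7 -106.7  165.6]
square [580.1 303.2] sides [88.7 86.4 88.6 85.3] yaws [  95.6    5.6  -85.  -174.3]
twig [430.3 -61.6  50. ] side px [[370. 203.]]
   ['scene'] [430.53 -63.16] 0.906
   ['side'] [433.26 -64.79] 0.893
   ['scene', 'side'] [431.9  -63.98] 0.89
stump [424.5 194.5  64. ] side px [[298. 272.]]
   ['scene'] [421.89 196.16] 0.935
   ['side'] [424.98 194.65] 0.952
   ['scene', 'side'] [424.16 195.49] 0.932
limb [ 407.3 -331.1   25. ] side px [[433. 157.]]
   ['scene'] [ 4.0510e+02 -3.3198e+02  3.7000e-01] 0.89
   ['side'] [ 406.58 -333.99    0.41] 0.911
   ['scene', 'side'] [ 405.9  -332.84    3.53] 0.899
billet [ 443.8 -208.5   25. ] side px [[398. 175.]]
   ['scene'] [ 439.84 -203.95    3.16] 0.909
   ['side'] [ 442.72 -210.04    3.23] 0.92
   ['scene', 'side'] [ 4.4107e+02 -2.0638e+02  4.0000e-02] 0.885
cobbles [[449.  48.  23.]
 [375. 327.  23.]]
```

Tray side lengths match the given sizes (about 154×70, 62, 120×68 and 88 outside), and the pieces agree to about 3 mm between views. Next I go above the limb for a close look.

```bash
cat >> h.py <<'E'
def go(x,y,z,yawy=None):
    "shift in tool axes + roll (deg) to put TCP at x,y,z with tool y at yawy (deg, mod 180)"
    s=arm.read_state(); M=R.from_quat(s["ee_rot"]).as_matrix()
    d=M.T@(np.array([x,y,z])-s["position"]); cur=np.degrees(np.arctan2(M[1,1],M[0,1]))
    r=0 if yawy is None else -((yawy-cur+90)%180-90)
    print("shift",d.round(1),"roll",round(r,1),"yaw_y",round(cur,1),"pos",np.array(s["position"]).round(1),"j6",round(s["joints"][5],2),"t",s["clock"])
E
python3 -c "
from h import *
go(406,-333,150,112)"
```

```text
shift [-260.   168.3   80.7] roll -1.0 yaw_y 111.0 pos [ 223.4 -583.2  230.5] j6 -0.26 t 0.15
```

Call:
{"name": "drive_tool", "arguments": {
  "targets": [
    [-1,-40,26,12,0],
    [-1,-80,52,24,0],
    [-1,-120,78,36,0],
    [-1,-160,104,48,0],
    [-1,-200,130,60,0],
    [-1,-240,156,72,0],
    [-1,-260,168,81,-1],
    [-1,-260,168,81,-1],
    [-1,-260,168,81,-1],
    [-1,-260,168,81,-1]
  ]
}}

```text
clock: 1.15
position: [406.0, -334.4, 150.6]
ee_rot: [-0.19, 0.982, -0.0, 0.0]
contact_force: [0.1, 0.4, -0.1]
gripper_width: 85.4
grasp_force: 0.0
```

```bash
cat > look.py <<'E'
import sys
from fit import *
n=sys.argv[1]; x0=[float(a) for a in sys.argv[2:]]
s=arm.read_state(); im=arm.get_image("wrist"); cv2.imwrite(f"pics/w_{n}.png",im); c=cam("wrist",s)
q,i=fit(n,[(c,wood(im))],x0); print("fit",q.round(2),round(i,3)); 
P=pts(n); a=np.r_[q,0][2]; W=P@np.array([[np.cos(a),np.sin(a),0],[-np.sin(a),np.cos(a),0],[0,0,1]])+[q[0],q[1],0]
cv2.polylines(im,[cv2.convexHull(w2pix(c,W).round().astype(np.int32))],True,(255,0,255)); cv2.imwrite(f"pics/f_{n}.png",im); go(q[0],q[1],150)
E
python3 look.py limb 406 -333 .39
```

```text
fit [ 4.0751e+02 -3.3012e+02  4.0000e-01] 0.923
shift [-3.2  3.6  0.7] roll 0 yaw_y 111.9 pos [ 405.9 -334.6  150.7] j6 -0.81 t 1.2
```

View pics/f_limb.png

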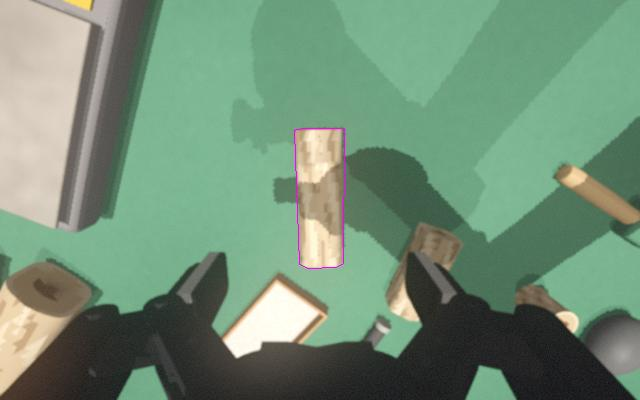

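The wrist view shows the limb at (320,198), with the fitted outline tight on it and no obstacles between the fingers. Grasp it.

Call:
{"name": "drive_tool", "arguments": {
  "targets": [
    [-1,-3,3.5,30,-1],
    [-1,-3,3.5,70,-1],
    [-1,-3,3.5,105,-1],
    [-1,-3,3.5,125,-1],
    [-1,-3,3.5,138.5,-1],
    [-1,-3,3.5,138.5,-1],
    [-1,-3,3.5,138.5,-1],
    [1,-3,3.5,138.5,-1],
    [1,-3,3.5,138.5,-1],
    [1,-3,3.5,138.5,-1],
    [1,-3,3.5,138.5,-1],
    [1,-3,3.5,138.5,-1]
  ]
}}

```text
clock: 2.4
position: [408.4, -329.8, 13.0]
ee_rot: [-0.199, 0.98, -0.001, 0.001]
contact_force: [-1.3, 0.3, 5.9]
gripper_width: 39.5
grasp_force: 62.3
```

Call:
{"name": "drive_tool", "arguments": {
  "targets": [
    [1,0,0,0,0],
    [1,0,0,0,0],
    [1,0,0,0,0],
    [1,0,0,0,0],
    [1,0,0,-15,0],
    [1,0,0,-40,0],
    [1,0,0,-70,0],
    [1,0,0,-80,0],
    [1,0,0,-80,0],
    [1,0,0,-80,0]
  ]
}}

```text
clock: 3.4
position: [406.6, -328.6, 90.4]
ee_rot: [-0.199, 0.98, 0.001, -0.001]
contact_force: [-0.3, 0.7, -5.0]
gripper_width: 39.7
grasp_force: 61.7
```

Run:
```python
from h import *
s=arm.read_state(); print(s["gripper_width"],s["grasp_force"])
go(591,-329,92,73)
```

```text
39.71676444124431 61.70162558555603
shift [-169.7  -72.1   -2. ] roll 39.9 yaw_y 112.9 pos [ 406.6 -328.6   90.4] j6 -0.8 t 3.4
```

Held (about 5 N load). Moving over the long tray.

Call:
{"name": "drive_tool", "arguments": {
  "targets": [
    [1,-25,-10,0,6],
    [1,-55,-22,0,14],
    [1,-85,-35,0,22],
    [1,-115,-48,0,30],
    [1,-145,-61,0,38],
    [1,-165,-70,0,40],
    [1,-170,-72,0,40],
    [1,-170,-72,0,40],
    [1,-170,-72,0,40]
  ]
}}

```text
clock: 4.3
position: [590.6, -328.9, 90.1]
ee_rot: [0.148, 0.989, 0.0, -0.002]
contact_force: [0.0, 0.6, -3.7]
gripper_width: 39.7
grasp_force: 61.6
```

Run:
```python
from h import *
s=arm.read_state(); im=arm.get_image("wrist"); cv2.imwrite("pics/w_long.png",im); c=cam("wrist",s)
def tray(im,c,x,y,yaw,L,W):
    a=np.radians(yaw); u=np.array([np.cos(a),np.sin(a)]); v=np.array([-u[1],u[0]])
    q=[[*(np.array([x,y])+sx*(L/2+3)*u+sy*(W/2+3)*v),16] for sx,sy in((-1,-1),(1,-1),(1,1),(-1,1))]
    cv2.polylines(im,[w2pix(c,q).round().astype(np.int32)],True,(255,0,255))
tray(im,c,591,-329,-17.4,148,64)
cv2.imwrite("pics/f_long.png",im)
print(s["gripper_width"]); go(591,-329,90,72.6)
```

```text
39.65403505508927
shift [-0.3  0.2  0.7] roll 0.3 yaw_y 72.9 pos [ 590.7 -329.1   90.7] j6 -1.6 t 4.35
```

View pics/f_long.png

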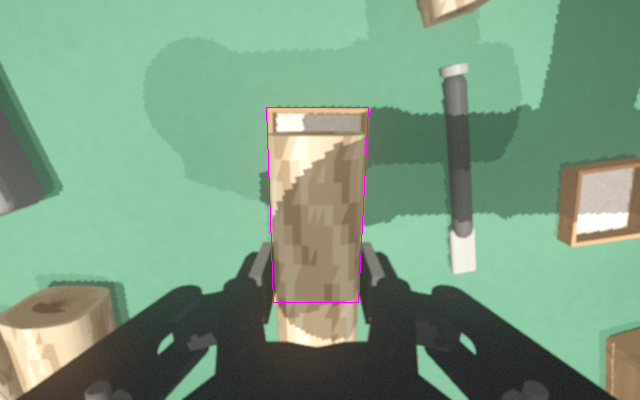

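The projected tray rim lies exactly on the tray's far end (267–369, 107) and its sides, so the estimate is confirmed. Lowering.

Call:
{"name": "drive_tool", "arguments": {
  "targets": [
    [1,0,0,20,0.3],
    [1,0,0,45,0.3],
    [1,0,0,60,0.3],
    [1,0,0,67,0.3],
    [1,0,0,71,0.3],
    [1,0,0,73,0.3],
    [1,0,0,73,0.3],
    [1,0,0,73,0.3]
  ]
}}

```text
clock: 5.15
position: [593.0, -329.6, 19.8]
ee_rot: [0.151, 0.989, -0.0, 0.001]
contact_force: [0.9, 0.3, -3.5]
gripper_width: 39.7
grasp_force: 61.5
```

Call:
{"name": "drive_tool", "arguments": {
  "targets": [
    [1,0,0,0.8,0],
    [1,0,0,1.6,0],
    [1,0,0,1.6,0],
    [1,0,0,1.6,0]
  ]
}}

```text
clock: 5.55
position: [592.4, -329.4, 17.2]
ee_rot: [0.151, 0.989, -0.0, -0.0]
contact_force: [-0.6, 0.5, -3.6]
gripper_width: 39.9
grasp_force: 61.5
```

Call:
{"name": "drive_tool", "arguments": {
  "targets": [
    [1,0,0,0.7,0],
    [1,0,0,1.4,0],
    [1,0,0,1.4,0],
    [1,0,0,1.4,0]
  ]
}}

```text
clock: 5.95
position: [592.4, -329.4, 16.1]
ee_rot: [0.151, 0.989, -0.0, 0.0]
contact_force: [-1.6, 0.2, -1.6]
gripper_width: 39.6
grasp_force: 61.8
```

Call:
{"name": "drive_tool", "arguments": {
  "targets": [
    [1,0,0,0.6,0],
    [1,0,0,0.6,0],
    [1,0,0,0.6,0]
  ]
}}

```text
clock: 6.25
position: [592.5, -329.4, 16.1]
ee_rot: [0.151, 0.989, -0.0, 0.0]
contact_force: [-3.7, 3.5, 4.6]
gripper_width: 39.9
grasp_force: 62.5
```

Seated (load reversed). Release and lift.

Call:
{"name": "drive_tool", "arguments": {
  "targets": [
    [0,0,0,0,0],
    [-0.3,0,0,0,0],
    [-0.6,0,0,0,0],
    [-1,0,0,0,0],
    [-1,0,0,0,0],
    [-1,0,0,-20,0],
    [-1,0,0,-60,0],
    [-1,0,0,-100,0],
    [-1,0,0,-134,0],
    [-1,0,0,-134,0],
    [-1,0,0,-134,0]
  ]
}}

```text
clock: 7.35
position: [592.6, -329.3, 150.2]
ee_rot: [0.151, 0.989, 0.0, 0.001]
contact_force: [0.7, 0.5, -1.2]
gripper_width: 85.6
grasp_force: 0.0
```

```bash
python3 look.py limb 591 -329 -.3; python3 -c "
from h import *
go(441.5,-207,150,92.5)"
```

```text
fit [ 5.9002e+02 -3.2817e+02 -3.2000e-01] 0.6
shift [ 2.   0.3 -1.4] roll 0 yaw_y 72.6 pos [ 591.9 -329.   148.6] j6 -1.6 t 7.4
shift [179.9  71.6  -1.2] roll -19.9 yaw_y 72.6 pos [ 591.9 -329.   148.6] j6 -1.6 t 7.4
```

View pics/f_limb.png

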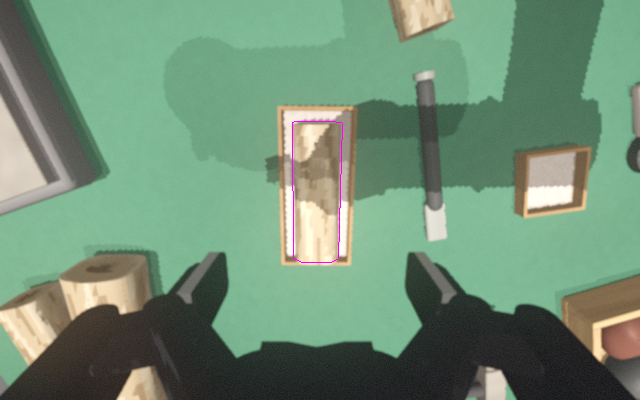

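The limb lies centred and flat inside the long tray (318,190). Next, the billet.

Call:
{"name": "drive_tool", "arguments": {
  "targets": [
    [-1,30,12,0,-5],
    [-1,65,26,0,-10],
    [-1,100,40,0,-15],
    [-1,135,54,0,-20],
    [-1,165,66,0,-20],
    [-1,180,72,-1,-20],
    [-1,180,72,-1,-20],
    [-1,180,72,-1,-20],
    [-1,180,72,-1,-20]
  ]
}}

```text
clock: 8.3
position: [442.6, -207.3, 149.6]
ee_rot: [-0.023, 1.0, -0.0, -0.0]
contact_force: [0.1, -0.2, -0.1]
gripper_width: 85.4
grasp_force: 0.0
```

```bash
python3 look.py billet 441 -207 .05
```

```text
fit [ 4.4289e+02 -2.0370e+02  5.0000e-02] 0.948
shift [-0.5  3.7 -0.4] roll 0 yaw_y 92.6 pos [ 442.6 -207.4  149.6] j6 -1.42 t 8.35
```

View pics/f_billet.png

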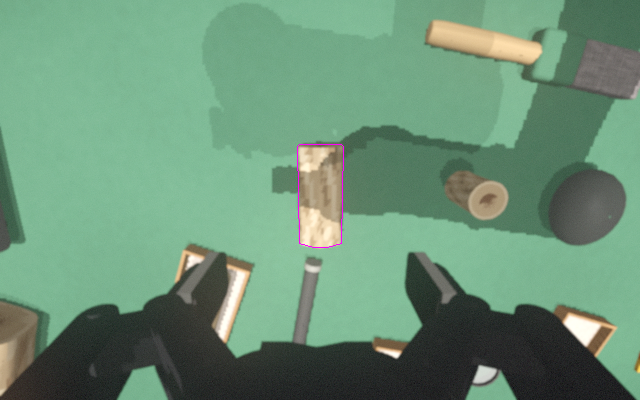

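The billet is at (320,195) with a tight outline, and nothing is between the fingers.

Call:
{"name": "drive_tool", "arguments": {
  "targets": [
    [-1,-0.5,3.5,30,0],
    [-1,-0.5,3.5,70,0],
    [-1,-0.5,3.5,105,0],
    [-1,-0.5,3.5,125,0],
    [-1,-0.5,3.5,137.5,0],
    [-1,-0.5,3.5,137.5,0],
    [-1,-0.5,3.5,137.5,0],
    [1,-0.5,3.5,137.5,0],
    [1,-0.5,3.5,137.5,0],
    [1,-0.5,3.5,137.5,0],
    [1,-0.5,3.5,137.5,0],
    [1,-0.5,3.5,137.5,0]
  ]
}}

```text
clock: 9.55
position: [442.9, -203.6, 13.8]
ee_rot: [-0.023, 1.0, -0.0, 0.001]
contact_force: [-0.6, -0.0, 5.8]
gripper_width: 37.7
grasp_force: 61.4
```

Call:
{"name": "drive_tool", "arguments": {
  "targets": [
    [1,0,0,0,0],
    [1,0,0,0,0],
    [1,0,0,0,0],
    [1,0,0,0,0],
    [1,0,0,-15,0],
    [1,0,0,-50,0],
    [1,0,0,-90,0],
    [1,0,0,-110,0],
    [1,0,0,-110,0],
    [1,0,0,-110,0]
  ]
}}

```text
clock: 10.55
position: [441.3, -203.1, 121.9]
ee_rot: [-0.023, 1.0, 0.001, -0.001]
contact_force: [-0.7, -0.1, -4.5]
gripper_width: 37.8
grasp_force: 61.3
```

Run:
```python
from h import *
s=arm.read_state(); print(s["gripper_width"],s["grasp_force"])
go(632,91,122,75)
```

```text
37.840415374401445 61.28576874732971
shift [-203.9  285.1    0. ] roll 17.6 yaw_y 92.6 pos [ 441.3 -203.1  121.9] j6 -1.43 t 10.55
```

Call:
{"name": "drive_tool", "arguments": {
  "targets": [
    [1,-15,20,0,1],
    [1,-40,55,0,4],
    [1,-65,90,0,8],
    [1,-90,126,0,11],
    [1,-115,161,0,14],
    [1,-140,196,0,17],
    [1,-165,231,0,17.5],
    [1,-185,259,0,17.5],
    [1,-198,277,0,17.5],
    [1,-204,285,0,17.5],
    [1,-204,285,0,17.5],
    [1,-204,285,0,17.5]
  ]
}}

```text
clock: 11.75
position: [631.5, 89.7, 121.1]
ee_rot: [0.13, 0.992, -0.001, -0.002]
contact_force: [-0.4, -0.8, -2.8]
gripper_width: 37.2
grasp_force: 61.3
```

```bash
cat >> h.py <<'E'
def tray(im,c,x,y,yaw,L,W):
    a=np.radians(yaw); u=np.array([np.cos(a),np.sin(a)]); v=np.array([-u[1],u[0]])
    q=[[*(np.array([x,y])+sx*(L/2+3)*u+sy*(W/2+3)*v),16] for sx,sy in((-1,-1),(1,-1),(1,1),(-1,1))]
    cv2.polylines(im,[w2pix(c,q).round().astype(np.int32)],True,(255,0,255))
def traylook(n,*a):
    s=arm.read_state(); im=arm.get_image("wrist"); cv2.imwrite(f"pics/w_{n}.png",im); tray(im,cam("wrist",s),*a); cv2.imwrite(f"pics/f_{n}.png",im)
    go(a[0],a[1],120,90+a[2])
E
python3 -c "
from h import *
traylook('oblong',632,91,-15,114,62)"
```

```text
shift [0.1 1.6 1.7] roll 0.1 yaw_y 75.1 pos [631.7  89.5 121.7] j6 -2.22 t 11.8
```

View pics/f_oblong.png

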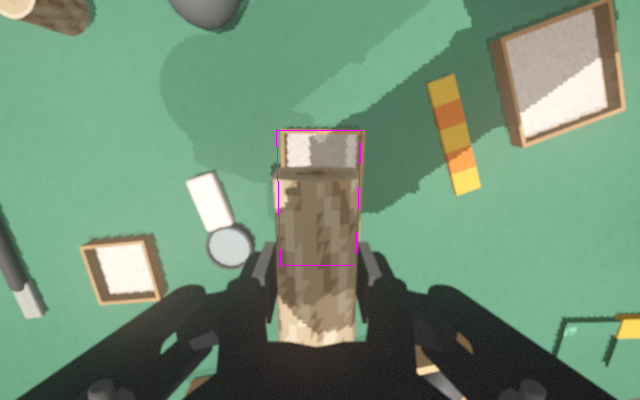

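The oblong rim's top corners are at (278,130) and (365,129), about 1.5 px right of the overlay. I'll shift slightly and lower.

Call:
{"name": "drive_tool", "arguments": {
  "targets": [
    [1,0,2.5,15,0],
    [1,0,2.5,45,0],
    [1,0,2.5,75,0],
    [1,0,2.5,92,0],
    [1,0,2.5,99,0],
    [1,0,2.5,102,0],
    [1,0,2.5,103,0],
    [1,0,2.5,103,0],
    [1,0,2.5,103,0]
  ]
}}

```text
clock: 12.7
position: [634.2, 93.3, 20.9]
ee_rot: [0.129, 0.992, 0.0, 0.001]
contact_force: [-0.9, 0.1, -3.1]
gripper_width: 37.6
grasp_force: 61.2
```

Call:
{"name": "drive_tool", "arguments": {
  "targets": [
    [1,0,0,0.7,0],
    [1,0,0,1.2,0],
    [1,0,0,1.2,0],
    [1,0,0,1.2,0]
  ]
}}

```text
clock: 13.1
position: [633.5, 93.1, 18.5]
ee_rot: [0.129, 0.992, -0.0, -0.0]
contact_force: [-0.7, 0.3, -2.6]
gripper_width: 37.3
grasp_force: 61.2
```

Call:
{"name": "drive_tool", "arguments": {
  "targets": [
    [1,0,0,0.8,0],
    [1,0,0,1.4,0],
    [1,0,0,1.4,0],
    [1,0,0,1.4,0]
  ]
}}

```text
clock: 13.5
position: [633.5, 93.1, 17.1]
ee_rot: [0.129, 0.992, -0.0, -0.0]
contact_force: [-0.3, 0.0, -3.1]
gripper_width: 37.8
grasp_force: 61.3
```

Call:
{"name": "drive_tool", "arguments": {
  "targets": [
    [1,0,0,0.7,0],
    [1,0,0,0.7,0],
    [1,0,0,0.7,0]
  ]
}}

```text
clock: 13.8
position: [633.6, 93.1, 16.9]
ee_rot: [0.129, 0.992, 0.0, 0.0]
contact_force: [-1.5, 0.2, 1.4]
gripper_width: 37.5
grasp_force: 61.6
```

Seated. Release and lift.

Call:
{"name": "drive_tool", "arguments": {
  "targets": [
    [0,0,0,0,0],
    [-0.3,0,0,0,0],
    [-0.6,0,0,0,0],
    [-1,0,0,0,0],
    [-1,0,0,0,0],
    [-1,0,0,-20,0],
    [-1,0,0,-60,0],
    [-1,0,0,-100,0],
    [-1,0,0,-134,0],
    [-1,0,0,-134,0],
    [-1,0,0,-134,0]
  ]
}}

```text
clock: 14.9
position: [633.7, 93.3, 151.4]
ee_rot: [0.129, 0.992, 0.001, 0.001]
contact_force: [0.5, -0.0, -0.8]
gripper_width: 85.5
grasp_force: 0.0
```

```bash
python3 -c "
from h import *
cv2.imwrite('pics/w_oblong2.png',arm.get_image('wrist'))
go(424,195.5,170,75)"
```

```text
shift [228.3  45.4 -19.9] roll 0.1 yaw_y 75.1 pos [632.9  93.  149.9] j6 -2.23 t 14.95
```

View pics/w_oblong2.png

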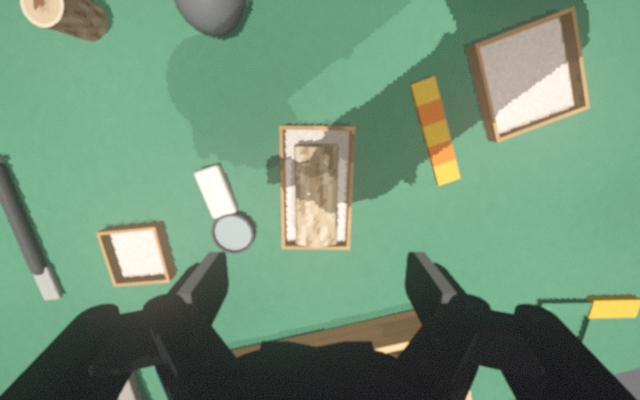

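The billet sits inside the oblong tray with margins all round (316,195). Next, the stump.

Call:
{"name": "drive_tool", "arguments": {
  "targets": [
    [-1,35,7,-3,-5],
    [-1,75,15,-6,-10],
    [-1,115,23,-10,-15],
    [-1,155,31,-14,-20.5],
    [-1,195,39,-18,-20.5],
    [-1,220,44,-20,-20.5],
    [-1,228,45.5,-20,-20.5],
    [-1,228,45.5,-20,-20.5],
    [-1,228,45.5,-20,-20.5],
    [-1,228,45.5,-20,-20.5]
  ]
}}

```text
clock: 15.95
position: [425.6, 195.1, 169.8]
ee_rot: [-0.049, 0.999, -0.0, -0.0]
contact_force: [-0.1, -0.7, -0.4]
gripper_width: 85.6
grasp_force: 0.0
```

```bash
python3 look.py stump 424 195.5
```

```text
fit [425.38 196.2 ] 0.944
shift [ 0.   1.2 19.9] roll 0 yaw_y 95.6 pos [425.6 195.1 169.9] j6 -2.25 t 16.0
```

View pics/f_stump.png

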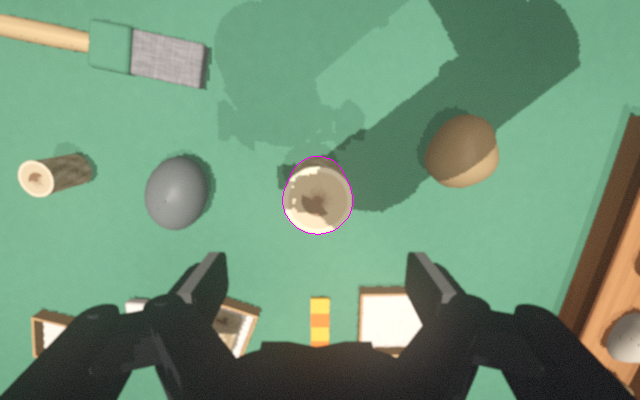

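The stump outline fits tightly at (317,196), and both cobbles are clear of the finger tips.

Call:
{"name": "drive_tool", "arguments": {
  "targets": [
    [-1,0,1,30,0],
    [-1,0,1,75,0],
    [-1,0,1,115,0],
    [-1,0,1,138,0],
    [-1,0,1,148,0],
    [-1,0,1,148,0],
    [1,0,1,148,0],
    [1,0,1,148,0],
    [1,0,1,148,0],
    [1,0,1,148,0],
    [1,0,1,148,0],
    [1,0,1,148,0]
  ]
}}

```text
clock: 17.2
position: [425.8, 197.2, 24.1]
ee_rot: [-0.05, 0.999, 0.001, 0.001]
contact_force: [0.6, -2.0, 7.4]
gripper_width: 57.9
grasp_force: 64.6
```

Call:
{"name": "drive_tool", "arguments": {
  "targets": [
    [1,0,0,0,0],
    [1,0,0,0,0],
    [1,0,0,0,0],
    [1,0,0,-15,0],
    [1,0,0,-50,0],
    [1,0,0,-80,0],
    [1,0,0,-100,0],
    [1,0,0,-100,0],
    [1,0,0,-100,0]
  ]
}}

```text
clock: 18.1
position: [423.9, 196.1, 121.9]
ee_rot: [-0.049, 0.999, 0.0, -0.0]
contact_force: [0.4, -0.1, -3.1]
gripper_width: 58.0
grasp_force: 65.4
```

Run:
```python
from h import *
s=arm.read_state(); print(s["gripper_width"],s["grasp_force"])
go(580,303,120,95.5)
```

```text
57.97092908693404 65.39328575134277
shift [-165.8   91.1    1.8] roll 0.1 yaw_y 95.6 pos [423.9 196.1 121.9] j6 -2.25 t 18.1
```

Call:
{"name": "drive_tool", "arguments": {
  "targets": [
    [1,-15,8,0,0],
    [1,-45,25,0,0],
    [1,-75,41,0,0],
    [1,-105,58,0,0],
    [1,-135,74,0,0],
    [1,-155,85,0,0],
    [1,-166,91,0,0],
    [1,-166,91,0,0],
    [1,-166,91,0,0]
  ]
}}

```text
clock: 19.0
position: [579.5, 302.5, 119.5]
ee_rot: [-0.049, 0.999, -0.001, -0.002]
contact_force: [-0.1, -0.9, -2.7]
gripper_width: 58.5
grasp_force: 65.4
```

```bash
python3 -c "
from h import *
traylook('square',580,303,5.5,82,82)"
```

```text
shift [-0.6  0.5  0.3] roll 0.1 yaw_y 95.6 pos [579.5 302.4 120.3] j6 -2.2 t 19.05
```

View pics/f_square.png

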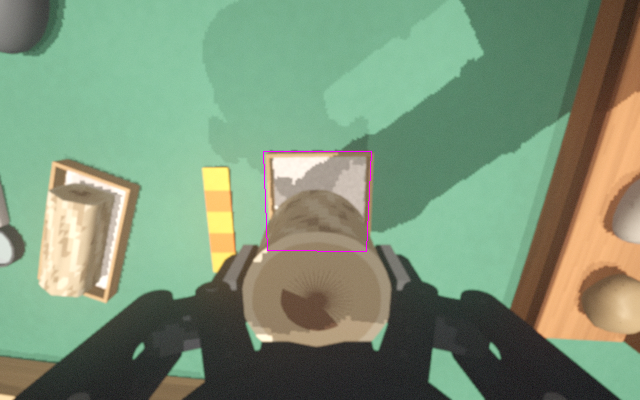

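The square tray's rim matches the overlay within 1–2 px (top edge y≈152). Lowering.

Call:
{"name": "drive_tool", "arguments": {
  "targets": [
    [1,0,0.5,15,0],
    [1,0,0.5,45,0],
    [1,0,0.5,70,0],
    [1,0,0.5,84,0],
    [1,0,0.5,90,0],
    [1,0,0.5,92,0],
    [1,0,0.5,93,0],
    [1,0,0.5,93,0],
    [1,0,0.5,93,0]
  ]
}}

```text
clock: 19.95
position: [581.4, 304.3, 30.5]
ee_rot: [-0.049, 0.999, 0.001, 0.001]
contact_force: [0.1, -0.1, -3.1]
gripper_width: 57.8
grasp_force: 65.4
```

Call:
{"name": "drive_tool", "arguments": {
  "targets": [
    [1,0,0,0.6,0],
    [1,0,0,0.6,0],
    [1,0,0,0.6,0],
    [1,0,0,0.6,0]
  ]
}}

```text
clock: 20.35
position: [580.9, 303.9, 28.9]
ee_rot: [-0.049, 0.999, 0.0, 0.0]
contact_force: [-0.2, -1.0, -3.8]
gripper_width: 57.6
grasp_force: 65.4
```

Call:
{"name": "drive_tool", "arguments": {
  "targets": [
    [1,0,0,0.8,0],
    [1,0,0,1.6,0],
    [1,0,0,1.6,0],
    [1,0,0,1.6,0]
  ]
}}

```text
clock: 20.75
position: [580.9, 303.9, 27.3]
ee_rot: [-0.049, 0.999, 0.0, 0.0]
contact_force: [-0.0, -0.1, -2.2]
gripper_width: 58.0
grasp_force: 65.8
```

Call:
{"name": "drive_tool", "arguments": {
  "targets": [
    [1,0,0,0.8,0],
    [1,0,0,0.8,0],
    [1,0,0,0.8,0]
  ]
}}

```text
clock: 21.05
position: [580.9, 303.9, 27.3]
ee_rot: [-0.049, 0.999, 0.0, 0.0]
contact_force: [-3.3, -1.2, 4.5]
gripper_width: 57.7
grasp_force: 65.8
```

Seated. Release, lift and return towards the twig.

Call:
{"name": "drive_tool", "arguments": {
  "targets": [
    [-0.4,0,0,0,0],
    [-0.7,0,0,0,0],
    [-1,0,0,0,0],
    [-1,0,0,0,0],
    [-1,0,0,0,0],
    [-1,0,0,-20,0],
    [-1,0,0,-60,0],
    [-1,0,0,-100,0],
    [-1,0,0,-134,0],
    [-1,0,0,-134,0],
    [-1,0,0,-134,0]
  ]
}}

```text
clock: 22.15
position: [581.0, 304.2, 161.4]
ee_rot: [-0.049, 0.999, 0.001, 0.001]
contact_force: [0.1, 0.2, -1.0]
gripper_width: 85.1
grasp_force: 0.0
```

```bash
python3 -c "
from h import *
cv2.imwrite('pics/w_square2.png',arm.get_image('wrist'))
go(432,-63.5,160,82)"
```

```text
shift [ 183.7 -350.8    0. ] roll 13.6 yaw_y 95.6 pos [580.3 303.7 159.9] j6 -2.2 t 22.2
```

View pics/w_square2.png

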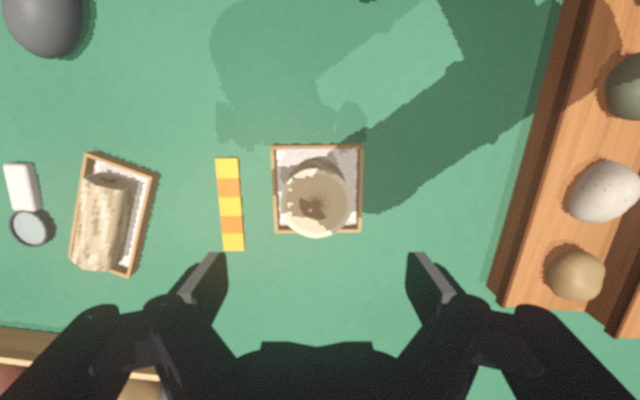

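The stump stands inside the square tray (318,195). Now the twig, with the gripper partly open for clearance from the grey cobble.

Call:
{"name": "drive_tool", "arguments": {
  "targets": [
    [-1,15,-29,0,2],
    [-1,35,-67,0,5],
    [-1,55,-105,0,8],
    [-1,75,-143,0,11],
    [-1,95,-181,0,13.5],
    [-1,115,-219,0,13.5],
    [-1,135,-258,0,13.5],
    [-1,155,-296,0,13.5],
    [-0.5,174,-332,0,13.5],
    [-0.5,184,-351,0,13.5],
    [-0.5,184,-351,0,13.5],
    [-0.5,184,-351,0,13.5]
  ]
}}

```text
clock: 23.4
position: [432.0, -63.8, 159.6]
ee_rot: [0.069, 0.998, -0.0, -0.001]
contact_force: [0.3, 0.1, -0.3]
gripper_width: 64.0
grasp_force: 0.0
```

```bash
python3 look.py twig 432 -63.5
```

```text
fit [433.24 -62.49] 0.899
shift [-0.8  0.9  9.8] roll 0 yaw_y 82.2 pos [432.4 -63.3 159.8] j6 -1.94 t 23.45
```

View pics/f_twig.png

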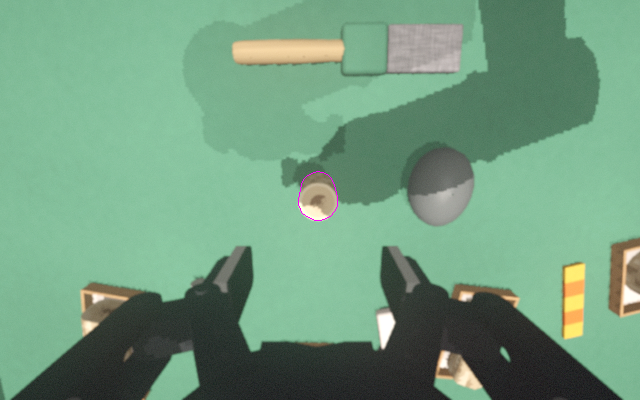

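The twig is at (318,196), outline tight, and the cobble at (441,185) is clear.

Call:
{"name": "drive_tool", "arguments": {
  "targets": [
    [-0.5,-1,1,30,0],
    [-0.5,-1,1,75,0],
    [-0.5,-1,1,110,0],
    [-0.5,-1,1,132,0],
    [-0.5,-1,1,142,0],
    [-0.5,-1,1,142,0],
    [1,-1,1,142,0],
    [1,-1,1,142,0],
    [1,-1,1,142,0],
    [1,-1,1,142,0],
    [1,-1,1,142,0],
    [1,-1,1,142,0]
  ]
}}

```text
clock: 24.65
position: [434.8, -62.3, 19.8]
ee_rot: [0.068, 0.998, 0.0, 0.002]
contact_force: [-1.0, 1.4, 6.2]
gripper_width: 32.0
grasp_force: 59.4
```

Call:
{"name": "drive_tool", "arguments": {
  "targets": [
    [1,0,0,0,0],
    [1,0,0,0,0],
    [1,0,0,0,0],
    [1,0,0,-15,0],
    [1,0,0,-50,0],
    [1,0,0,-80,0],
    [1,0,0,-80,0],
    [1,0,0,-80,0]
  ]
}}

```text
clock: 25.45
position: [433.4, -62.6, 99.0]
ee_rot: [0.069, 0.998, 0.001, 0.001]
contact_force: [-0.3, 0.8, -1.4]
gripper_width: 31.8
grasp_force: 59.6
```

Run:
```python
from h import *
s=arm.read_state(); print(s["gripper_width"],s["grasp_force"])
go(652,-107.5,100,82)
```

```text
31.807793602771333 59.64510262012482
shift [-222.7  -14.5   -0.6] roll 0.1 yaw_y 82.1 pos [433.4 -62.6  99. ] j6 -1.94 t 25.45
```

Call:
{"name": "drive_tool", "arguments": {
  "targets": [
    [1,-15,-1,0,0],
    [1,-45,-3,0,0],
    [1,-80,-5,0,0],
    [1,-115,-8,0,0],
    [1,-150,-10,0,0],
    [1,-185,-12,0,0],
    [1,-210,-14,0,0],
    [1,-222,-14.5,0,0],
    [1,-222,-14.5,0,0],
    [1,-222,-14.5,0,0]
  ]
}}

```text
clock: 26.45
position: [649.9, -107.3, 96.3]
ee_rot: [0.069, 0.998, 0.0, -0.002]
contact_force: [0.6, -0.2, -1.8]
gripper_width: 31.7
grasp_force: 59.6
```

```bash
python3 -c "
from h import *
traylook('small',652,-107.5,-8,56,56)"
```

```text
shift [ -2.1  -0.  -23. ] roll 0.1 yaw_y 82.1 pos [ 649.9 -107.2   97. ] j6 -1.79 t 26.5
```

View pics/f_small.png

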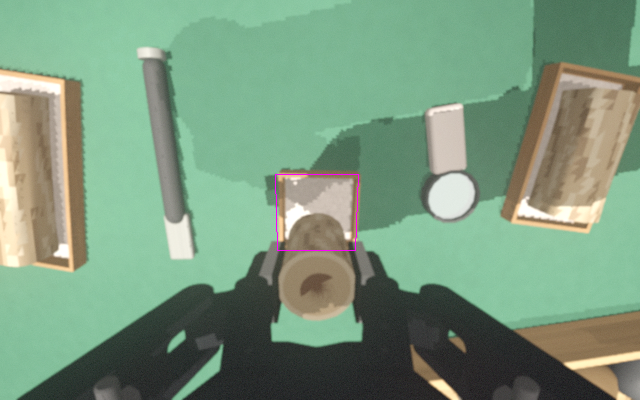

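The small tray's rim coincides with the overlay (276–358, 175). Lowering.

Call:
{"name": "drive_tool", "arguments": {
  "targets": [
    [1,-1.5,0,15,0],
    [1,-1.5,0,40,0],
    [1,-1.5,0,60,0],
    [1,-1.5,0,69,0],
    [1,-1.5,0,72,0],
    [1,-1.5,0,73,0],
    [1,-1.5,0,73,0],
    [1,-1.5,0,73,0]
  ]
}}

```text
clock: 27.3
position: [653.6, -107.5, 26.5]
ee_rot: [0.068, 0.998, 0.0, 0.001]
contact_force: [-0.2, -0.5, -1.0]
gripper_width: 31.7
grasp_force: 59.6
```

Call:
{"name": "drive_tool", "arguments": {
  "targets": [
    [1,0,0,0.8,0],
    [1,0,0,1.4,0],
    [1,0,0,1.4,0],
    [1,0,0,1.4,0]
  ]
}}

```text
clock: 27.7
position: [653.0, -107.5, 24.1]
ee_rot: [0.068, 0.998, -0.0, 0.0]
contact_force: [-0.3, -0.6, -1.0]
gripper_width: 31.8
grasp_force: 59.6
```

Call:
{"name": "drive_tool", "arguments": {
  "targets": [
    [1,0,0,0.8,0],
    [1,0,0,1.4,0],
    [1,0,0,1.4,0],
    [1,0,0,1.4,0]
  ]
}}

```text
clock: 28.1
position: [653.0, -107.5, 23.0]
ee_rot: [0.068, 0.998, -0.0, 0.0]
contact_force: [-0.4, -0.2, 1.4]
gripper_width: 32.2
grasp_force: 59.8
```

Call:
{"name": "drive_tool", "arguments": {
  "targets": [
    [1,0,0,0.6,0],
    [1,0,0,0.6,0],
    [1,0,0,0.6,0]
  ]
}}

```text
clock: 28.4
position: [653.0, -107.5, 22.9]
ee_rot: [0.068, 0.998, -0.0, 0.0]
contact_force: [-1.4, 0.8, 5.6]
gripper_width: 31.6
grasp_force: 59.9
```

Seated. Release, lift and take the last look.

Call:
{"name": "drive_tool", "arguments": {
  "targets": [
    [0,0,0,0,0],
    [-0.3,0,0,0,0],
    [-0.6,0,0,0,0],
    [-0.8,0,0,0,0],
    [-0.8,0,0,0,0],
    [-0.8,0,0,-20,0],
    [-0.8,0,0,-60,0],
    [-0.8,0,0,-100,0],
    [-0.8,0,0,-140,0],
    [-0.8,0,0,-170,0],
    [-0.8,0,0,-170,0],
    [-0.8,0,0,-170,0]
  ]
}}

```text
clock: 29.6
position: [653.0, -107.4, 192.6]
ee_rot: [0.069, 0.998, 0.0, 0.001]
contact_force: [-0.4, 0.4, -0.2]
gripper_width: 76.6
grasp_force: 0.0
```

```bash
python3 -c "
from h import *
a=arm.get_image('side')[90:320,170:450]; b=arm.get_image('wrist')[:,120:520]
a=cv2.resize(a,(400,329)); cv2.imwrite('pics/end.png',np.hstack([np.vstack([a,np.zeros((71,400,3),np.uint8)]),b]))"
```

```text
(no output)
```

View pics/end.png

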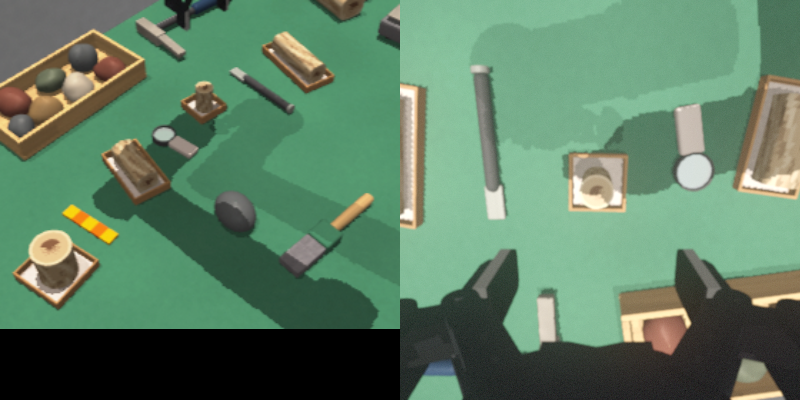

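All four pieces stand in their trays: stump (52,260), billet (135,165), twig (203,97) and limb (298,58). The grey cobble (235,213) hasn't moved.

```bash
python3 -c "
from bench import arm
print(arm.job_done())"
```

```text
the job is handed in; nothing more can be done
None
```

All four pieces were set down in their matching trays (limb in long, billet in oblong, stump in square, twig in small) and the job was handed in at about 30 s; neither cobble was touched, though the tan one was out of frame in the final check.

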